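# Square up a laminated turning blank in the glue-up jig

### The job

Dry-stack the turning blank in the glue-up jig: lay the dark board on the pale board that is already there, then take the pale board standing on edge in the rack and lay it flat on top. Push the whole pile sideways against the two steel pins so that all three boards are flush, then swing the red-knobbed cam lever fully home so that the sliding block grips the pile. Leave the reddish spare board in the rack and do not knock over the glue bottle.

Things in the scene. Friction and masses are not known exactly. Their poses are not given: they have to be found in the camera images.
- jig: Plywood glue-up jig fixed to the bench, base 112 x 290 x 18 mm. Origin on the bench under the middle of the boards' seat; y along the boards, z up. Two steel pins (12 mm across, 50 mm above the base) stand at y = +48 and -48 mm, their inner faces at x = +30 mm. A 50 mm high end fence has its face at y = -70 mm. A 50 mm high cork-faced sliding block stands at the +y end. The -x side is open.
- seat (a point): Middle of the seat, on the jig's base top 18 mm above the bench; axes as the jig's. A board flush with both pins and the end fence has its centre at x = y = 0; the layers' centres lie at z = 10, 30 and 50 mm. The sliding block's face is at about y = +79 mm with the lever open and comes to +69.5 mm with it home, pushing the boards to the fence.
- cam_lever (a joint): Angle of the cam lever about its upright pivot at the jig's +y end: 0 = open, lever pointing along the jig's +y; it grows anticlockwise seen from above and is home at its stop, 1.62 rad, pointing to the jig's -x. It stays where it is left and stiffens as the block meets the boards.
- lever_pivot (a point): Point on the lever's upright pivot axis, at the height of the middle of the red knob (86 mm above the bench).
- lever_knob (a point): Middle of the red knob: an upright round handle 23 mm across and 42 mm high (65 to 107 mm above the bench) standing on the lever, 95 mm from the pivot axis.
- rack: Wooden drying rack fixed to the bench, base 124 x 160 x 16 mm, origin on the bench under its middle. Pairs of dowels 10 mm across and 40 mm high (at y = +45 and -45 mm) form three slots along its y, at x = -34, 0 and +34 mm, each 24 mm wide. A board stands on its long edge in each outer slot, its top edge 76 mm above the bench.
- board_bottom: Pale wooden board 60 x 140 x 20 mm lying loose in the jig a few mm off the pins. Origin at its centre, x across the width, y along the length, z through the thickness.
- board_dark: Dark brown wooden board 60 x 140 x 20 mm lying flat on the bench, about 0.1 kg. Origin at its centre, axes as for board_bottom.
- board_top: Pale wooden board 60 x 140 x 20 mm standing on its long edge in one of the rack's outer slots, about 0.1 kg. Origin at its centre, axes as for board_bottom (so its z axis is level at the start).
- board_spare: Reddish spare board 60 x 140 x 20 mm standing on its long edge in the other outer slot. Origin at its centre. It stays there.
- glue: Green-labelled yellowish glue bottle with orange cap, 64 mm across, 190 mm high, standing behind the jig. Origin under its base.
Mind the look-alikes: they are no part of the job. What is shaped like the board_dark but blue is not meant.

How it is judged:
On the way, in this order (a step that is already met when the one before it is completed fails the run):
1. the dark board lies flat on the pale board in the jig (horizontal distance between board_dark and board_bottom below 0.02 m and z of board_dark in the frame of seat between 0.027 and 0.033 m), for 0.2 s.
2. the second pale board lies flat on the dark board (horizontal distance between board_top and board_dark below 0.02 m and z of board_top in the frame of seat between 0.047 and 0.053 m), for 0.2 s.
3. the cam lever is swung home (value of joint cam_lever above 1.45 rad), for 0.2 s.
At the end, for the whole second after the job is handed in: Pale, dark, pale: three boards flat on one another in the jig (3 mm in height), each within 2.5 mm of flush with pins and fence and 0.03 rad of square, at rest; lever home (above 1.45 rad); spare board within 20 mm of its place; glue bottle upright (0.2 rad) (x of board_bottom in the frame of seat between -0.0025 and 0.0025 m and y of board_bottom in the frame of seat between -0.0025 and 0.0025 m and z of board_bottom in the frame of seat between 0.007 and 0.013 m and angle between the y axis of each of board_bottom, board_dark, board_top and the y axis of seat, either way round below 0.03 rad and angle between the z axis of each of board_bottom, board_dark, board_top and the z axis of seat, either way round below 0.05 rad and linear speed of each of board_bottom, board_dark, board_top below 0.01 m/s and x of board_dark in the frame of seat between -0.0025 and 0.0025 m and y of board_dark in the frame of seat between -0.0025 and 0.0025 m and z of board_dark in the frame of seat between 0.027 and 0.033 m and x of board_top in the frame of seat between -0.0025 and 0.0025 m and y of board_top in the frame of seat between -0.0025 and 0.0025 m and z of board_top in the frame of seat between 0.047 and 0.053 m and value of joint cam_lever above 1.45 rad and distance of board_spare from where it was at the start of the episode below 0.02 m and angle between glue's own z axis and vertical below 0.2 rad); the robot touches nothing.
It fails at once if the spare board is taken from its slot or pushed out of place (distance of board_spare from where it was at the start of the episode above 0.02 m).
It fails at once if the glue bottle is knocked over (angle between glue's own z axis and vertical above 0.5 rad).
It also fails if it takes over 72 s, if anything falls off the work surface, if the arm or the gripper's body presses on something with over 40 N, if the wrist force passes 120 N, or if a joint passes its speed limit or range.

### The arm

A 7-joint arm with a two-finger parallel gripper is mounted at the origin on a cart in front of the work surface, level with it; the furniture and walls round the work are solid. World frame = base frame: x ahead of the robot, y to its left, z up, the work surface at z = 0. Lengths are in m, angles in rad, forces in N, time in s.
With the tool pointing down it reaches from about 0.425 to 0.925 m from the base axis. Payload 6.8 kg.
Tool frame: the origin (TCP) lies midway between the tips of the shut fingers; the grasp point (between the pads) lies 19 mm behind it (bot.hold_point_z is the distance from the TCP to the grasp point, in m); z points along the fingers, y is the line along which they close (so a half turn about z gives the same grasp; the last joint's range is limited). The gripper opens to 85 mm and grips with 20 to 120 N. Pads are 22 mm wide; open, the fingers measure 114 mm over their backs; the gripper's body (76 mm by 85 mm) begins 54 mm behind the grasp point. The pads swing forward as they close: fully open they stand 13 mm farther back than shut.
Start: joints at [1.021, 0.477, 0.022, 1.555, -0.011, 1.109, -0.083], TCP at [0.289, -0.61, 0.231] pointing down, gripper open.
Joint ranges: [-2.96, 2.96], [-0.34, 2.1], [-1.41, 1.46], [0.24, 2.44], [-1.37, 4.51], [0.17, 1.92], [-2.96, 2.96]. Speed limits (rad/s): [2.39, 2.39, 3.14, 3.14, 3.14, 3.14, 3.14].

### API

Orientations are given as a unit quaternion [w, x, y, z].
In Python, from station import bot gives the robot as it stands. The module is installed in compiled form; this text tells all that it offers.
- The arm moves only by the tool step_arm, never from a script. Its argument "increments" is a list that holds one entry, the list of rows, each a list of 7 numbers: the opening, from -1 (shut) to 1 (fully open), then the shift along the tool's x, y, z in mm, then the turn, a rotation vector about the tool's x, y, z in degrees. In form: [[[grip, x, y, z, ax, ay, az], ...]]. A call has 1 to 10 rows; each row is the pose to reach, as a shift and turn from the pose commanded when the call began, along the tool's axes at that moment; what a row does not reach only later rows make up. A row lasts 1/12 s, in which the tool goes at most 41.7 mm and 7.16 degrees, less where a joint would pass 70% of its speed; a pose out of reach is approached as far as the arm can. A call with a gripper value outside its range is refused whole. The fingers move at their own pace and stop on an object; "force" is the grip in N (left out, the last holds). Time passes only in rows, so rows that repeat a pose let the fingers close. It gives the time, the measured TCP pose, the force, the opening and the grip force at its end, in the units of the state.
- bot.get_obs(): the state, without advancing time (a new reading comes with each control period).
- bot.read_camera(name): name is "side" or "top"; returns a dict with "image" (420x560x3 uint8, red, green, blue), "camera_matrix" (3x3 intrinsics, pixels), "dist" ([k1, k2, p1, p2, k3] as OpenCV has them; the pictures are not rectified), "R" (3x3) and "t" (3): a world point X has camera coordinates R X + t. Camera axes: x right, y down, z forward; pixel columns grow to the right and rows downward; lengths in m; the calibration is good to about 2 mm. A picture is of the moment at which its call begins. There is no depth.
- bot.hand_in(): hands the job in; it is judged then, once.
The state is a dict: "t": time; "q": joint angles; "joint_vel": joint speeds; "joint_torque": joint torques, N m; "eef_pos": TCP position; "tool_rot": TCP orientation; "contact_force": force on the tool from outside, world axes, zero at the start; "torque": the same for the moment, N m; "gripper_width": opening from 0.0 (shut) to 1.0 (fully open); "grasp_force": force on a finger pad.
Only numpy, scipy, OpenCV 4.12 (cv2) and the standard library are available. Lean on these libraries where they do the work, as an engineer would, in place of code of your own. Each camera call takes 0.05 s, during which the arm holds its last target. There are 200 camera calls.

## Working session

There is one attempt and no reset: what is moved stays moved. The work goes in short steps, Python scripts to look and compute and a tool call to move; the robot and the scene stay as the last step left them, time stands still between calls to the robot, and variables do not carry over. Pictures are saved under pics/ and viewed, at most 10 in all, crops included, and the job is handed in when it is done.

Besides the shell and the picture viewer there is one more tool, called in YAML: its name, and indented under it one key for each argument. step_arm: Moves the arm, as the interface text tells. Its arguments: {"type":"object","properties":{"increments":{"type":"array"},"force":{"type":"number"}},"required":["increments"]}

```bash
mkdir -p pics; python3 - <<'E'
from station import bot
import cv2,pickle
o=bot.get_obs();print({k:o[k] for k in('t','eef_pos','tool_rot','gripper_width','contact_force')},bot.hold_point_z)
for n in('top','side'):
    c=bot.read_camera(n);cv2.imwrite(f'pics/{n}0.png',c['image'][:,:,::-1]);pickle.dump(c,open(f'{n}.pkl','wb'))
    print(n,-c['R'].T@c['t'],c['camera_matrix'].tolist(),c['dist'])
E
```

```text
{'t': 0.0, 'eef_pos': array([ 0.28834152, -0.60966257,  0.23031807]), 'tool_rot': array([-8.65527884e-04,  9.75699672e-01,  2.19110315e-01, -2.65502721e-04]), 'gripper_width': 0.998238772701891, 'contact_force': array([-0.58819075,  0.46499043,  0.70987471])} 0.0187
top [0.45151372 0.04094586 1.1607598 ] [[378.93422593553987, 0.0, 276.77036921204916], [0.0, 378.93422593553987, 212.5676656154318], [0.0, 0.0, 1.0]] [-0.09549542  0.          0.          0.          0.        ]
side [0.01320896 0.9426852  0.79793228] [[516.3168805430989, 0.0, 277.2134755609205], [0.0, 516.3168805430989, 211.54927675590096], [0.0, 0.0, 1.0]] [-0.04371184  0.          0.          0.          0.        ]
```

View pics/top0.png

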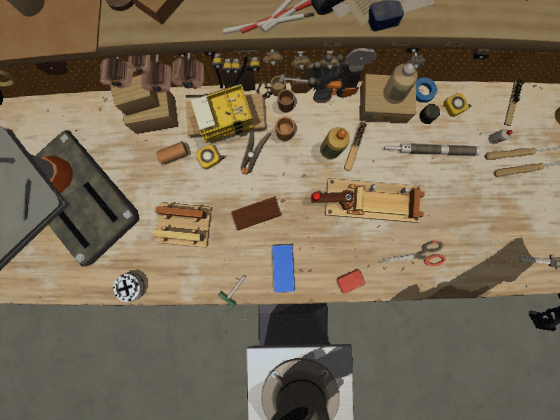

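View pics/side0.png

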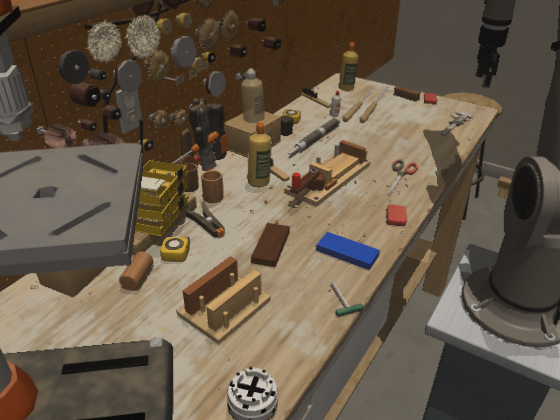

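Top view: the dark board is at about (257,213) and the look-alike blue board at (283,268). The rack is at (182,225) with the reddish board at (180,211) and the pale one at (178,235). The jig is at (375,200) with its red knob at (317,197). The dark brown board fits board_dark and the blue one doesn't. I'll confirm in one enlarged crop.

```bash
python3 - <<'E'
import cv2,numpy as np
t=cv2.imread('pics/top0.png');s=cv2.imread('pics/side0.png')
a=cv2.resize(t[170:255,145:305],None,fx=5,fy=5,interpolation=cv2.INTER_CUBIC)[:, :800]
b=cv2.resize(t[170:230,300:432],None,fx=6,fy=6,interpolation=cv2.INTER_CUBIC)
cv2.imwrite('pics/c1.png',a[:425]);
cv2.imwrite('pics/c2.png',b)
c=cv2.resize(s[130:340,170:380],None,fx=2.85,fy=2.85,interpolation=cv2.INTER_CUBIC)
cv2.imwrite('pics/c3.png',c)
E
```

```text
(no output)
```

View pics/c1.png

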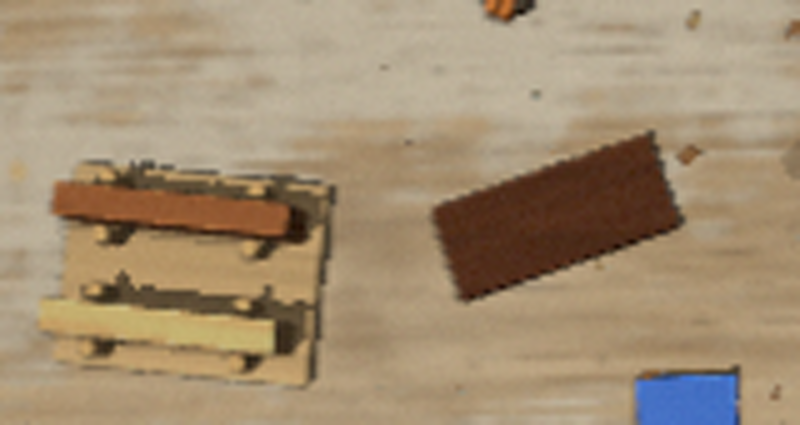

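View pics/c2.png

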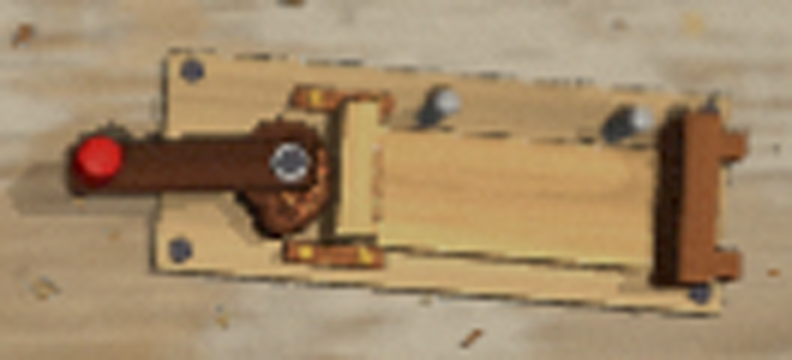

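Crop 1 shows the dark brown board with its top corners at (435,207), (652,132), (683,222) and (465,300). It also shows the pale board in the near slot, the reddish spare in the far slot, and the blue board kept separate. Crop 2 shows the jig: knob at (99,157), pivot (291,161), pins (440,105) and (630,122), and the pale board on the seat.

```bash
cat > geo.py <<'E'
import pickle,numpy as np,cv2
from scipy.optimize import least_squares
T=pickle.load(open('top.pkl','rb'));S=pickle.load(open('side.pkl','rb'))
def ray(c,px,z):
    u=cv2.undistortPoints(np.array(px,float).reshape(-1,1,2),c['camera_matrix'],c['dist']).reshape(-1,2)
    d=np.c_[u,np.ones(len(u))]@c['R'];o=-c['R'].T@c['t']
    return (o+d*((z-o[2])/d[:,2])[:,None])[:,:2]
def proj(c,X):
    return cv2.projectPoints(np.array(X,float),cv2.Rodrigues(c['R'])[0],c['t'],c['camera_matrix'],c['dist'])[0].reshape(-1,2)
def rect(P,loc,y0=0):
    loc=np.array(loc,float)
    def tr(p): 
        c,s=np.cos(p[2]),np.sin(p[2]);return loc@np.array([[c,s],[-s,c]])+p[:2]
    r=least_squares(lambda p:(tr(p)-P).ravel(),[*P.mean(0),y0]);return r.x,np.abs(r.fun).max()
E
python3 - <<'E'
from geo import *
c1=lambda l:[((u+.5)/5-.5+145,(v+.5)/5-.5+170) for u,v in l]
c2=lambda l:[((u+.5)/6-.5+300,(v+.5)/6-.5+170) for u,v in l]
box=lambda a,b:[(a,b),(a,-b),(-a,-b),(-a,b)]
print('dark',rect(ray(T,c1([(435,207),(652,132),(683,222),(465,300)]),.02),box(.03,.07),.3))
print('pale',rect(ray(T,c1([(40,298),(276,322),(275,353),(38,330)]),.076),box(.01,.07)))
print('spare',rect(ray(T,c1([(53,182),(290,205),(290,235),(52,214)]),.076),box(.01,.07)))
print('rack',rect(ray(T,c1([(82,162),(335,185),(312,386),(55,362)]),.016),box(.062,.08)))
b=ray(T,c2([(168,52),(728,95),(718,312),(152,270)]),.018)
print('jigbase',rect(b,box(.056,.145)))
print('bottom',rect(ray(T,c2([(380,130),(655,152),(652,268),(383,250)]),.038),box(.03,.07)))
print('knob',ray(T,c2([(99,157)]),.107),'pivot',ray(T,c2([(291,161)]),.065),'pins top',ray(T,c2([(448,100),(638,115)]),.068),'fence top face edge',ray(T,c2([(690,112),(682,282)]),.068))
print('block top', ray(T,c2([(378,97),(370,240)]),.068))
E
```

```text
dark (array([0.55717324, 0.12129512, 0.31623725]), np.float64(0.0009577555146742522))
pale (array([ 0.49272389,  0.35177365, -0.11316171]), np.float64(0.0011293436713624705))
spare (array([ 0.56047277,  0.34369051, -0.11083188]), np.float64(0.0018844130168944595))
rack (array([ 0.52660913,  0.34500253, -0.11553875]), np.float64(0.0010751884634941922))
jigbase (array([ 0.58870589, -0.23564428, -0.096934  ]), np.float64(0.001052272932654974))
bottom (array([ 0.57641395, -0.26792524, -0.08653886]), np.float64(0.0034658127497631808))
knob [[ 0.59299808 -0.05306731]] pivot [[ 0.59471091 -0.15016023]] pins top [[ 0.6226854  -0.22760595]
 [ 0.61353661 -0.32101403]] fence top face edge [[ 0.61454668 -0.34698002]
 [ 0.5313431  -0.3384284 ]]
block top [[ 0.62482827 -0.19336284]
 [ 0.55504603 -0.18652448]]
```

View pics/c3.png

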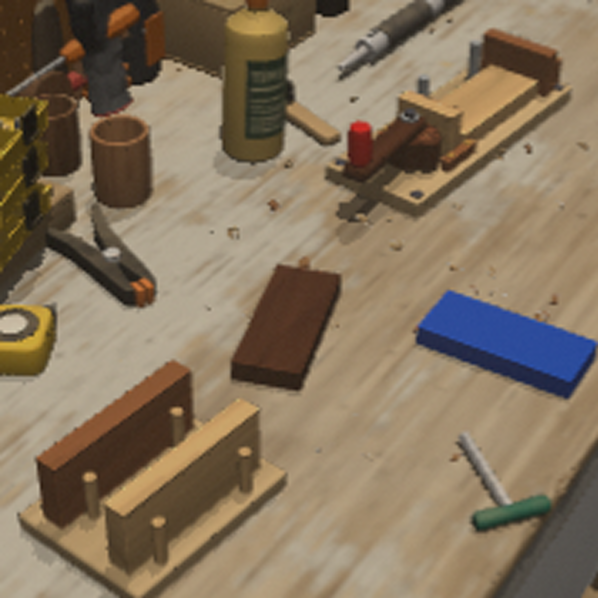

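```bash
cat >> geo.py <<'E'
from scipy.spatial.transform import Rotation as Ro
def inc(pos,yaw,tilt=0,p0=None,q0=None):
    """increment (mm, deg) to TCP pos, tool x=board y at yaw, tilt deg about tool x (neg = tool z forward)"""
    from station import bot
    o=bot.get_obs();p0=o['eef_pos'] if p0 is None else p0
    w=o['tool_rot'] if q0 is None else q0
    R0=Ro.from_quat([w[1],w[2],w[3],w[0]])
    c,s=np.cos(yaw),np.sin(yaw)
    R1=Ro.from_matrix(np.array([[-s,c,0],[c,s,0],[0,0,-1.]]))*Ro.from_euler('x',tilt,degrees=True)
    return np.round(R0.inv().apply(np.array(pos)-p0)*1e3,1),np.round((R0.inv()*R1).as_rotvec(degrees=True),1)
E
python3 - <<'E'
from geo import *
c3=lambda l:[((u+.5)/2.85-.5+170,(v+.5)/2.85-.5+130) for u,v in l]
box=lambda a,b:[(a,b),(a,-b),(-a,-b),(-a,b)]
print('dark',rect(ray(S,c3([(232,362),(277,265),(341,285),(300,375)]),.02),[(.03,.07),(.03,-.07),(-.03,-.07),(-.03,.07)],.3))
print('pale',rect(ray(S,c3([(106,509),(245,401),(260,410),(124,519)]),.076),box(.01,.07)))
print('spare',rect(ray(S,c3([(37,459),(176,362),(191,371),(53,469)]),.076),box(.01,.07)))
print('knob',ray(S,c3([(360,125)]),.107),'pivot',ray(S,c3([(409,117)]),.06),ray(S,c3([(409,117)]),.07),'pintops',ray(S,c3([(424,78),(476,42)]),.068))
print('glue base',ray(S,c3([(254,145)]),0), 'top',ray(T,[(341,134)],.19),ray(T,[(325,152)],0.02))
print(inc([.557,.121,.12],.316))
E
```

```text
dark (array([0.55298149, 0.12859339, 0.28152915]), np.float64(0.00989414791182322))
pale (array([ 0.48918316,  0.35511848, -0.11604079]), np.float64(0.0026165286393260434))
spare (array([ 0.55904214,  0.34560825, -0.13649431]), np.float64(0.002132676079265816))
knob [[ 0.59329427 -0.05331519]] pivot [[ 0.60014079 -0.16013294]] [[ 0.59218706 -0.14518824]] pintops [[ 0.61899506 -0.22392773]
 [ 0.61042337 -0.32205167]]
glue base [[ 0.75438993 -0.11437219]] top [[ 0.74449095 -0.11653454]] [[ 0.73972832 -0.09249205]]
(array([ 555.3, -545.5,  111.2]), array([ -0.1,  -0.1, -82.8]))
```

step_arm:
  increments:
    - [[1,555,-545,30,0,0,-83],[1,555,-545,30,0,0,-83],[1,555,-545,30,0,0,-83],[1,555,-545,30,0,0,-83],[1,555,-545,30,0,0,-83],[1,555,-545,30,0,0,-83],[1,555,-545,30,0,0,-83],[1,555,-545,30,0,0,-83],[1,555,-545,30,0,0,-83],[1,555,-545,30,0,0,-83]]
  force: 40

```text
t: 0.93
eef_pos: [0.4324, -0.2175, 0.2151]
tool_rot: [0.0, 0.661, 0.751, -0.0]
contact_force: [0.9, -0.6, -0.0]
gripper_width: 0.999
grasp_force: 0.0
```

```bash
python3 -c "
from geo import *
print(inc([.557,.122,.08],.316))"
```

```text
(array([321.1, 166.6, 135. ]), array([ -0. ,   0. , -10.8]))
```

step_arm:
  increments:
    - [[1,321,167,120,0,0,-11],[1,321,167,120,0,0,-11],[1,321,167,120,0,0,-11],[1,321,167,120,0,0,-11],[1,321,167,120,0,0,-11],[1,321,167,120,0,0,-11],[1,321,167,120,0,0,-11],[1,321,167,120,0,0,-11],[1,321,167,120,0,0,-11],[1,321,167,120,0,0,-11]]

```text
t: 1.77
eef_pos: [0.5594, 0.1279, 0.0935]
tool_rot: [-0.002, 0.585, 0.811, 0.002]
contact_force: [-0.2, 1.4, 0.7]
gripper_width: 0.998
grasp_force: 0.0
```

```bash
python3 -c "
from geo import *
print(inc([.557,.122,-.002],.316))"
```

```text
(array([-5.3, -4.2, 95.5]), array([ 0. , -0.3,  0.3]))
```

step_arm:
  increments:
    - [[1,-3,-4,30,0,0,0],[1,-4,-5,60,0,0,0],[1,-4,-5,75,0,0,0],[1,-4,-5,75,0,0,0],[1,-4,-5,75,0,0,0]]

```text
t: 2.18
eef_pos: [0.5553, 0.1138, 0.0197]
tool_rot: [-0.001, 0.588, 0.809, -0.001]
contact_force: [0.6, 0.3, 0.3]
gripper_width: 0.996
grasp_force: 0.0
```

```bash
python3 -c "
from geo import *
print(inc([.557,.122,-.002],.316),bot.get_obs()['eef_pos']) if 0 else None
from station import bot
print(inc([.557,.122,-.002],.316),bot.get_obs()['eef_pos'])"
```

```text
(array([ 7.3,  4.2, 21.7]), array([-0.1, -0. , -0.2])) [0.55525247 0.11380132 0.01968865]
```

step_arm:
  increments:
    - [[1,7,4,10,0,0,0],[1,7,4,21,0,0,0],[1,7,4,21,0,0,0],[0.2,7,4,21,0,0,0],[0,7,4,21,0,0,0],[0,7,4,21,0,0,0],[0,7,4,21,0,0,0],[0,7,4,21,0,0,0],[0,7,4,21,0,0,0]]
  force: 40

```text
t: 2.93
eef_pos: [0.558, 0.1219, -0.0002]
tool_rot: [0.0, 0.588, 0.809, 0.0]
contact_force: [-0.1, -0.6, 4.3]
gripper_width: 0.689
grasp_force: 44.4
```

step_arm:
  increments:
    - [[0,0,0,-30,0,0,0],[0,0,0,-70,0,0,0],[0,0,0,-110,0,0,0],[0,0,0,-150,0,0,0],[0,0,0,-150,0,0,0],[0,0,0,-150,0,0,0]]

```text
t: 3.43
eef_pos: [0.5592, 0.1222, 0.1517]
tool_rot: [0.002, 0.588, 0.809, 0.002]
contact_force: [-0.7, -0.2, -1.6]
gripper_width: 0.69
grasp_force: 44.4
```

```bash
python3 -c "
from geo import *
print(inc([.578,-.266,.15],-.097))
from station import bot
o=bot.get_obs();print(o['eef_pos'],o['grasp_force'],o['contact_force'])"
```

```text
(array([-375.2, -101.4,    1.5]), array([ 0.3, -0. , 23.5]))
[0.55915647 0.12217496 0.15166535] 44.438899755477905 [-0.70636926 -0.16184597 -1.58612944]
```

step_arm:
  increments:
    - [[0,-20,-5,0,0,0,2],[0,-55,-15,0,0,0,4],[0,-95,-26,0,0,0,6],[0,-135,-37,0,0,0,9],[0,-175,-48,0,0,0,12],[0,-215,-58,0,0,0,15],[0,-255,-69,0,0,0,18],[0,-295,-80,0,0,0,20],[0,-335,-91,0,0,0,22],[0,-360,-97,0,0,0,23]]

```text
t: 4.27
eef_pos: [0.5735, -0.2563, 0.1467]
tool_rot: [-0.001, 0.74, 0.673, -0.002]
contact_force: [-0.4, -1.0, -0.6]
gripper_width: 0.689
grasp_force: 44.4
```

step_arm:
  increments:
    - [[0,-12,-6,0,0,0,0.5],[0,-12,-6,0,0,0,0.5],[0,-12,-6,0,0,0,0.5],[0,-12,-6,0,0,0,0.5],[0,-12,-6,0,0,0,0.5]]

```text
t: 4.68
eef_pos: [0.5694, -0.2593, 0.1488]
tool_rot: [-0.001, 0.739, 0.673, 0.0]
contact_force: [0.1, 0.2, -1.5]
gripper_width: 0.692
grasp_force: 44.4
```

```bash
python3 - <<'E'
from geo import *
from station import bot
print(inc([.578,-.266,.15],-.097),bot.get_obs()['eef_pos'])
c=bot.read_camera('side');s=c['image'][:,:,::-1]
t=bot.read_camera('top')['image'][:,:,::-1]
a=cv2.resize(s[80:230,250:400],(500,500),interpolation=cv2.INTER_CUBIC)
b=cv2.resize(t[150:250,300:360+10],None,fx=4,fy=5)[:500]
cv2.imwrite('pics/p1.png',np.hstack([a,b]))
E
```

```text
(array([-5.9,  9.1, -1.2]), array([-0. , -0.1,  0.2])) [ 0.56944407 -0.25925203  0.14881475]
```

View pics/p1.png

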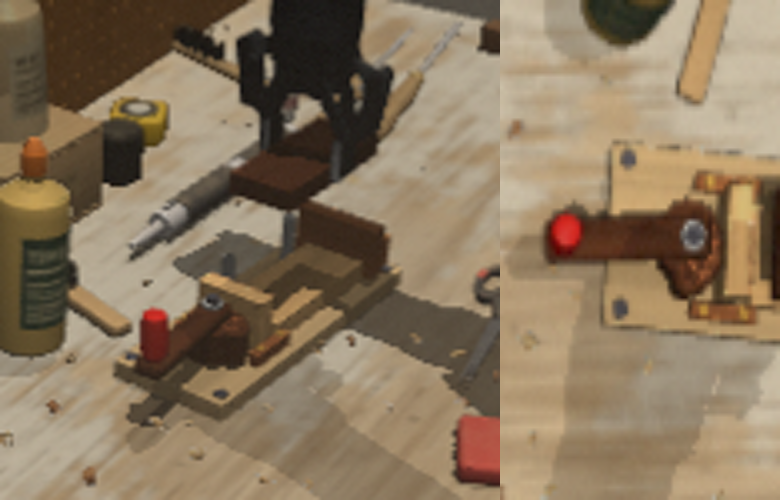

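The picture shows the dark board held level over the seat at about (310,160); the lever knob is at (152,335).

step_arm:
  increments:
    - [[0,-6,9,0,0,0,0],[0,-6,9,20,0,0,0],[0,-6,9,50,0,0,0],[0,-6,9,75,0,0,0],[0,-6,9,80,0,0,0],[0,-6,9,80,0,0,0],[0,-6,9,80,0,0,0],[0,-6,9,80,0,0,0]]

```text
t: 5.45
eef_pos: [0.579, -0.2689, 0.0712]
tool_rot: [0.001, 0.74, 0.672, 0.001]
contact_force: [0.2, 0.3, -0.6]
gripper_width: 0.691
grasp_force: 44.3
```

```bash
python3 - <<'E'
from geo import *
from station import bot
print(inc([.578,-.266,.041],-.097),bot.get_obs()['eef_pos'])
# detect dark board's near-left end vs block in the top view
c=bot.read_camera('top');cv2.imwrite('pics/p2.png',cv2.resize(c['image'][170:235,300:432,::-1],None,fx=6,fy=6,interpolation=cv2.INTER_CUBIC))
E
```

```text
(array([ 2.8, -1.4, 30.2]), array([0.2, 0. , 0. ])) [ 0.57900616 -0.26888341  0.07119089]
```

View pics/p2.png

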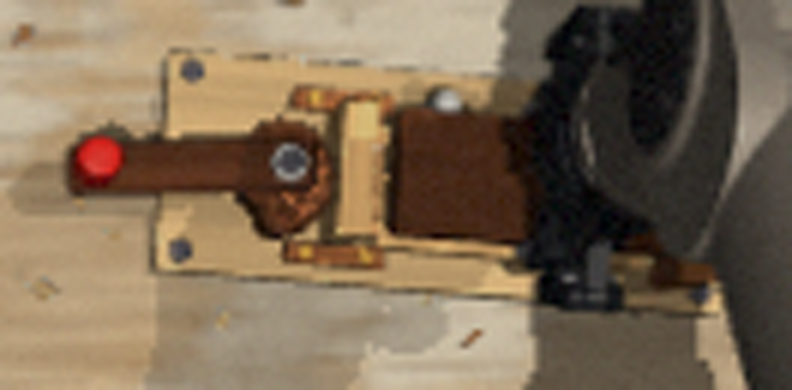

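The dark board's left end runs from (395,108) to (388,235), clear of the block.

```bash
python3 - <<'E'
from geo import *
c2=lambda l:[((u+.5)/6-.5+300,(v+.5)/6-.5+170) for u,v in l]
def jig(w):
    d=w-np.array([.5815,-.2705]);c,s=np.cos(-.097),np.sin(-.097);return np.round(d@np.array([[c,-s],[s,c]])*1e3,1)
print(jig(ray(T,c2([(395,108),(388,235)]),.091)), 'block',jig(ray(T,c2([(380,97),(372,240)]),.068)))
print('tcp',jig(np.array([.579,-.2689])))
E
```

```text
[[ 26.9  77.1]
 [-34.1  77.2]] block [[ 35.7  80. ]
 [-34.4  80. ]]
tcp [-2.6  1.4]
```

step_arm:
  increments:
    - [[0,-3,-1,0,0,0,0],[0,-3,-1,10,0,0,0],[0,-3,-1,20,0,0,0],[0,-3,-1,26,0,0,0],[0,-3,-1,30,0,0,0],[0,-3,-1,31,0,0,0],[0,-3,-1,31,0,0,0],[0,-3,-1,31,0,0,0]]

```text
t: 6.17
eef_pos: [0.5761, -0.2715, 0.0378]
tool_rot: [-0.0, 0.741, 0.672, -0.0]
contact_force: [0.1, 1.1, -0.4]
gripper_width: 0.693
grasp_force: 44.6
```

step_arm:
  increments:
    - [[0.6,0,0,0,0,0,0],[1,0,0,0,0,0,0],[1,0,0,0,0,0,0],[1,0,0,0,0,0,0],[1,0,0,-20,0,0,0],[1,0,0,-60,0,0,0],[1,0,0,-100,0,0,0],[1,0,0,-120,0,0,0],[1,0,0,-120,0,0,0],[1,0,0,-120,0,0,0]]

```text
t: 7.0
eef_pos: [0.5771, -0.272, 0.1599]
tool_rot: [0.002, 0.741, 0.672, 0.001]
contact_force: [-0.4, -0.1, -0.1]
gripper_width: 1.0
grasp_force: 0.0
```

```bash
python3 -c "
from geo import *
print(inc([.491,.352,.17],-.113))"
```

```text
(array([ 612.7, -146.3,  -11.3]), array([0.2, 0.1, 0.9]))
```

step_arm:
  increments:
    - [[0.1,40,-10,-10,0,0,0],[0.1,80,-19,-10,0,0,0],[0.1,120,-29,-10,0,0,0],[0.1,160,-38,-10,0,0,0],[0.1,200,-48,-10,0,0,0],[0.1,240,-57,-10,0,0,0],[0.1,280,-67,-10,0,0,0],[0.1,320,-76,-10,0,0,0],[0.1,360,-86,-10,0,0,0],[0.1,400,-96,-10,0,0,0]]

```text
t: 7.83
eef_pos: [0.5179, 0.1371, 0.1667]
tool_rot: [-0.001, 0.741, 0.672, -0.001]
contact_force: [1.2, -0.0, -0.5]
gripper_width: 0.549
grasp_force: 0.0
```

step_arm:
  increments:
    - [[0.1,40,-10,0,0,0,0.5],[0.1,80,-19,0,0,0,0.9],[0.1,120,-29,0,0,0,0.9],[0.1,160,-38,0,0,0,0.9],[0.1,190,-45,0,0,0,0.9],[0.1,205,-49,0,0,0,0.9],[0.1,212,-50,0,0,0,0.9],[0.1,212,-50,0,0,0,0.9],[0.1,212,-50,0,0,0,0.9],[0.1,212,-50,0,0,0,0.9]]

```text
t: 8.67
eef_pos: [0.4909, 0.3492, 0.1674]
tool_rot: [0.001, 0.747, 0.665, -0.001]
contact_force: [1.0, -0.1, -0.5]
gripper_width: 0.549
grasp_force: 0.0
```

```bash
python3 - <<'E'
from geo import *
from station import bot
print(inc([.491,.353,.048],-.113),bot.get_obs()['eef_pos'])
c=bot.read_camera('top');cv2.imwrite('pics/p3.png',np.vstack([cv2.resize(c['image'][170:235,300:432,::-1],(792,390),interpolation=cv2.INTER_CUBIC),cv2.resize(c['image'][195:245,140:332,::-1],(792,206),interpolation=cv2.INTER_CUBIC)]))
E
```

```text
(array([  4.1,  -0.3, 119.4]), array([-0. ,  0.1, -0.1])) [0.49094601 0.34915848 0.16744585]
```

View pics/p3.png

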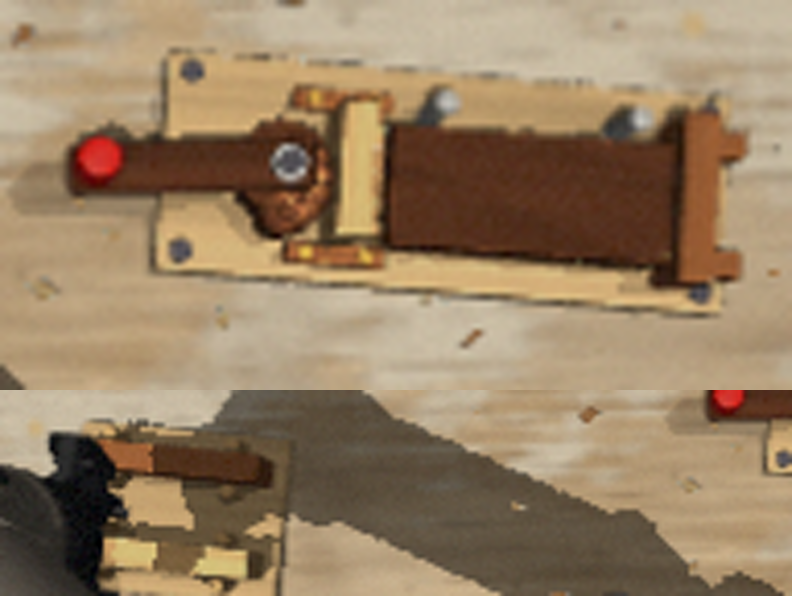

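The dark board lies flat and square on the pale one, with its ends at (390,125–245) and (680,140–265) between block and fence. Now I'll grasp the pale board.

step_arm:
  increments:
    - [[0.1,4,0,20,0,0,0],[0.1,4,0,55,0,0,0],[0.1,4,0,90,0,0,0],[0.1,4,0,112,0,0,0],[0.1,4,0,119,0,0,0],[0.1,4,0,119,0,0,0],[-0.3,4,0,119,0,0,0],[-0.7,4,0,119,0,0,0],[-0.8,4,0,119,0,0,0],[-0.8,4,0,119,0,0,0]]
  force: 40

```text
t: 9.55
eef_pos: [0.4922, 0.3563, 0.0512]
tool_rot: [0.0, 0.746, 0.666, 0.002]
contact_force: [1.7, 0.5, 5.5]
gripper_width: 0.227
grasp_force: 44.4
```

step_arm:
  increments:
    - [[-0.8,0,0,0,0,0,0],[-0.8,0,0,0,0,0,0],[-0.8,0,0,0,0,0,0]]

```text
t: 9.8
eef_pos: [0.4922, 0.3563, 0.0511]
tool_rot: [0.0, 0.746, 0.666, 0.002]
contact_force: [0.5, -1.4, 7.3]
gripper_width: 0.224
grasp_force: 44.6
```

step_arm:
  increments:
    - [[-0.8,0,0,-30,0,0,0],[-0.8,0,0,-70,0,0,0],[-0.8,0,0,-100,0,0,0],[-0.8,0,0,-110,0,0,0],[-0.8,0,0,-110,0,0,0],[-0.8,0,0,-110,0,0,0]]

```text
t: 10.3
eef_pos: [0.4906, 0.3553, 0.1592]
tool_rot: [0.0, 0.746, 0.666, 0.0]
contact_force: [-0.9, -0.5, -2.5]
gripper_width: 0.225
grasp_force: 43.9
```

```bash
python3 -c "
from geo import *
print(inc([.595,.11,.12],.0,-38));print(inc([.595,.11,.036],.0,-38))
from station import bot
o=bot.get_obs();print(o['eef_pos'],o['grasp_force'],o['contact_force'])"
```

```text
(array([-232. ,  131.4,   39.2]), array([-37.9,   2.2,  -6.2]))
(array([-232. ,  131.3,  123.2]), array([-37.9,   2.2,  -6.2]))
[0.49059051 0.35532347 0.1591579 ] 43.934011459350586 [-0.8530911  -0.50948886 -2.49619872]
```

step_arm:
  increments:
    - [[-0.8,-25,12,0,-4,0,-1],[-0.8,-60,30,0,-9,0.5,-2],[-0.8,-95,50,0,-14,1,-3],[-0.8,-130,70,0,-20,1,-4],[-0.8,-165,90,0,-25,1.5,-5],[-0.8,-195,110,10,-30,2,-6],[-0.8,-220,125,25,-35,2,-6],[-0.8,-232,131,39,-38,2,-6],[-0.8,-232,131,39,-38,2,-6],[-0.8,-232,131,39,-38,2,-6]]

```text
t: 11.13
eef_pos: [0.5939, 0.1143, 0.1293]
tool_rot: [0.23, 0.678, 0.666, 0.21]
contact_force: [1.3, -0.9, -0.8]
gripper_width: 0.224
grasp_force: 43.9
```

step_arm:
  increments:
    - [[-0.8,0,0,0,0,0,0],[-0.8,0,0,0,0,0,0],[-0.8,0,0,0,0,0,0]]

```text
t: 11.38
eef_pos: [0.595, 0.1155, 0.1311]
tool_rot: [0.23, 0.678, 0.666, 0.21]
contact_force: [0.5, -0.2, -0.4]
gripper_width: 0.221
grasp_force: 43.9
```

```bash
python3 -c "
from geo import *
print(inc([.595,.11,.036],.0,-38))
from station import bot
o=bot.get_obs();print(o['eef_pos'],o['q'].round(2))"
```

```text
(array([ -3.5, -56.2,  76.9]), array([-1.8,  1.8, -0.4]))
[0.5949905  0.11548582 0.13114618] [-0.34  0.33 -0.13  2.27  1.66  0.33 -2.03]
```

step_arm:
  increments:
    - [[-0.8,0,-10,15,0,0,0],[-0.8,0,-22,32,0,0,0],[-0.8,-1,-35,50,0,0,0],[-0.8,-2,-46,65,0,0,0],[-0.8,-3,-52,71,0,0,0],[-0.8,-3,-55,75,0,0,0],[-0.8,-3,-56,77,0,0,0],[-0.8,-3,-56,77,0,0,0],[-0.8,-3,-56,77,0,0,0]]

```text
t: 12.13
eef_pos: [0.5967, 0.1106, 0.0377]
tool_rot: [0.231, 0.678, 0.665, 0.211]
contact_force: [0.1, 0.8, -1.1]
gripper_width: 0.223
grasp_force: 43.9
```

```bash
python3 -c "
from geo import *
print(inc([.595,.11,.033],.0,-38))
from station import bot
o=bot.get_obs();print(o['eef_pos'],o['q'].round(2))"
```

```text
(array([-0.5, -4.2,  2.8]), array([-1.6,  1.8, -0.4]))
[0.59673359 0.11060303 0.03768981] [-0.2   0.55 -0.28  2.29  2.15  0.49 -2.5 ]
```

step_arm:
  increments:
    - [[-0.8,0,-3,2,0,0,0],[-0.8,0,-3,3,0,0,0],[-0.5,0,-3,3,0,0,0],[-0.3,0,-3,3,0,0,0],[-0.3,0,-3,3,0,0,0],[-0.3,0,-3,-10,0,0,0],[-0.3,0,-3,-30,0,0,0],[-0.3,0,-3,-55,0,0,0],[-0.3,0,-3,-80,0,0,0],[-0.3,0,-3,-90,0,0,0]]

```text
t: 12.97
eef_pos: [0.5391, 0.1135, 0.1093]
tool_rot: [0.23, 0.677, 0.666, 0.212]
contact_force: [0.5, -0.8, 0.0]
gripper_width: 0.352
grasp_force: 0.0
```

```bash
python3 - <<'E'
from geo import *
from station import bot
o=bot.get_obs();print(o['eef_pos'],o['q'].round(2))
print(inc([.50,.11,.20],.0,0))
c=bot.read_camera('side');a=c['image'][180:330,200:400,::-1]
cv2.imwrite('pics/p4.png',cv2.resize(a,(800,600),interpolation=cv2.INTER_CUBIC))
E
```

```text
[0.53913415 0.1135429  0.10933787] [-0.32  0.32 -0.22  2.39  1.88  0.41 -2.32]
(array([ -6.3,  22.4, -96. ]), array([36.4,  1.5, -1. ]))
```

View pics/p4.png

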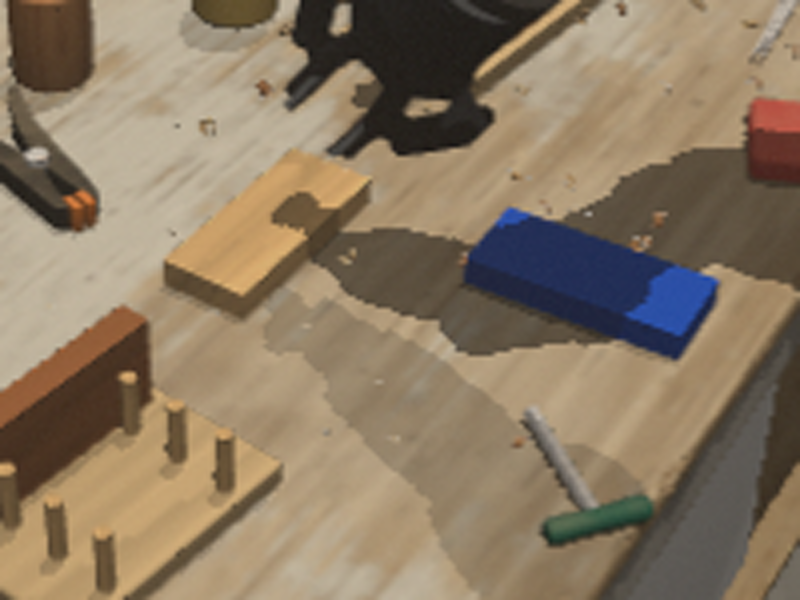

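The pale board now lies flat on the bench, with top corners at about (165,265), (290,150), (372,182) and (240,295) in the crop.

```bash
python3 - <<'E'
from geo import *
P=ray(S,[((u+.5)/4-.5+200,(v+.5)/4-.5+180) for u,v in [(165,265),(290,150),(372,182),(240,295)]],.02)
print(P,rect(P,[(.03,.07),(.03,-.07),(-.03,-.07),(-.03,.07)]))
E
```

```text
[[0.60472476 0.18006413]
 [0.60605786 0.0412787 ]
 [0.54371386 0.04224365]
 [0.55128728 0.17892544]] (array([ 0.57644594,  0.11062798, -0.01896436]), np.float64(0.0035085202049529585))
```

step_arm:
  increments:
    - [[-0.3,-1,3,-15,5,0,0],[0,-2,6,-30,10,0,0],[0.5,-3,9,-45,15,0,0],[1,-4,12,-60,21,1,0],[1,-5,16,-75,27,1,-0.5],[1,-6,20,-90,33,1,-1],[1,-6,22,-96,36,1.5,-1],[1,-6,22,-96,36,1.5,-1],[1,-6,22,-96,36,1.5,-1],[1,-6,22,-96,36,1.5,-1]]

```text
t: 13.85
eef_pos: [0.5003, 0.1126, 0.2004]
tool_rot: [0.032, 0.708, 0.705, 0.02]
contact_force: [-0.3, 0.1, -0.2]
gripper_width: 1.002
grasp_force: 0.0
```

```bash
python3 - <<'E'
from geo import *
from station import bot
import pickle
o=bot.get_obs();print(o['eef_pos'],o['q'].round(2))
c=bot.read_camera('side');pickle.dump(c,open('side2.pkl','wb'))
im=c['image'];cv2.imwrite('pics/s.png',im[:,:,::-1])
t=bot.read_camera('top')['image'];cv2.imwrite('pics/t.png',t[:,:,::-1])
E
```

```text
[0.50033842 0.11263477 0.20039451] [-0.06  0.23 -0.36  2.    0.16  0.87 -0.51]
```

```bash
python3 - <<'E'
from geo import *
print(inc([.5765,.11,.06],-.015))
E
```

```text
(array([  5.1,  60.9, 143.9]), array([4.4, 1.1, 0. ]))
```

step_arm:
  increments:
    - [[1,2,25,20,3,1,0],[1,4,50,50,4.4,1.1,0],[1,5,61,85,4.4,1.1,0],[1,5,61,120,4.4,1.1,0],[1,5,61,144,4.4,1.1,0],[1,5,61,144,4.4,1.1,0],[1,5,61,144,4.4,1.1,0],[1,5,61,144,4.4,1.1,0]]

```text
t: 14.62
eef_pos: [0.573, 0.1118, 0.06]
tool_rot: [0.001, 0.71, 0.704, -0.0]
contact_force: [-0.2, -0.4, 0.0]
gripper_width: 1.004
grasp_force: 0.0
```

```bash
python3 - <<'E'
from geo import *
print(inc([.5765,.11,.0],-.015))
E
```

```text
(array([-1.7,  3.4, 60. ]), array([0.1, 0.1, 0.3]))
```

step_arm:
  increments:
    - [[1,-2,3,15,0,0,0],[1,-2,3,40,0,0,0],[1,-2,3,56,0,0,0],[1,-2,3,60,0,0,0],[1,-2,3,60,0,0,0],[0.4,-2,3,60,0,0,0],[0,-2,3,60,0,0,0],[0,-2,3,60,0,0,0],[0,-2,3,60,0,0,0],[0,-2,3,60,0,0,0]]
  force: 40

```text
t: 15.45
eef_pos: [0.5773, 0.1097, 0.001]
tool_rot: [0.001, 0.711, 0.704, 0.001]
contact_force: [-1.2, -0.7, 6.0]
gripper_width: 0.694
grasp_force: 43.2
```

step_arm:
  increments:
    - [[0,0,0,0,0,0,0],[0,0,0,-30,0,0,0],[0,0,0,-70,0,0,0],[0,0,0,-110,0,0,0],[0,0,0,-150,0,0,0],[0,0,0,-160,0,0,0],[0,0,0,-160,0,0,0],[0,0,0,-160,0,0,0]]

```text
t: 16.12
eef_pos: [0.5761, 0.1093, 0.1598]
tool_rot: [0.001, 0.711, 0.704, 0.0]
contact_force: [0.0, -0.8, -1.2]
gripper_width: 0.692
grasp_force: 44.2
```

```bash
python3 - <<'E'
from geo import *
from station import bot
print(inc([.5775,-.267,.16],-.097),bot.get_obs()['q'].round(2),bot.get_obs()['eef_pos'])
E
```

```text
(array([-3.762e+02,  5.300e+00,  1.000e-01]), array([0.1, 0.1, 5. ])) [-0.04  0.43 -0.33  1.82  0.17  0.91 -0.46] [0.57607578 0.10927334 0.15977477]
```

step_arm:
  increments:
    - [[0,-20,1,0,0,0,0],[0,-55,2,0,0,0,1],[0,-95,3,0,0,0,2],[0,-135,4,0,0,0,3],[0,-175,5,0,0,0,4],[0,-215,5,0,0,0,5],[0,-255,5,0,0,0,5],[0,-295,5,0,0,0,5],[0,-335,5,0,0,0,5],[0,-360,5,0,0,0,5]]

```text
t: 16.95
eef_pos: [0.5746, -0.2558, 0.1567]
tool_rot: [-0.001, 0.742, 0.67, -0.003]
contact_force: [-0.8, 0.0, -0.9]
gripper_width: 0.691
grasp_force: 44.2
```

step_arm:
  increments:
    - [[0,-12,0,0,0,0,0],[0,-15,0,10,0,0,0],[0,-15,0,40,0,0,0],[0,-15,0,65,0,0,0],[0,-15,0,75,0,0,0],[0,-15,0,75,0,0,0],[0,-15,0,75,0,0,0],[0,-15,0,75,0,0,0]]

```text
t: 17.62
eef_pos: [0.5769, -0.2649, 0.0854]
tool_rot: [0.001, 0.74, 0.672, -0.0]
contact_force: [0.1, 0.4, 0.1]
gripper_width: 0.691
grasp_force: 44.1
```

```bash
python3 - <<'E'
from geo import *
from station import bot
print(inc([.5775,-.267,.06],-.097),bot.get_obs()['eef_pos'])
c=bot.read_camera('top');cv2.imwrite('pics/p5.png',cv2.resize(c['image'][170:235,300:432,::-1],None,fx=6,fy=6,interpolation=cv2.INTER_CUBIC))
E
```

```text
(array([-2. ,  0.7, 25.4]), array([0.1, 0.1, 0.1])) [ 0.57693488 -0.26487558  0.08542587]
```

View pics/p5.png

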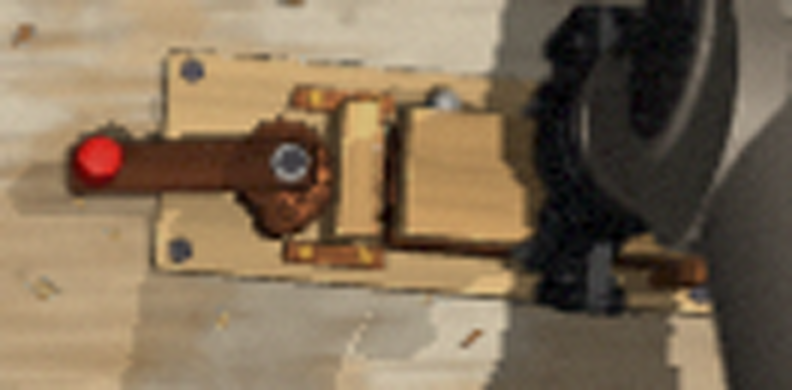

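The pale board is held over the dark one, its left end running from (405,108) to (400,238).

```bash
cat >> geo.py <<'E'
def jig(w):
    d=w-np.array([.5815,-.2705]);c,s=np.cos(-.097),np.sin(-.097);return np.round(d@np.array([[c,-s],[s,c]])*1e3,1)
E
python3 - <<'E'
from geo import *
c2=lambda l:[((u+.5)/6-.5+300,(v+.5)/6-.5+170) for u,v in l]
print(jig(ray(T,c2([(405,108),(400,238)]),.1044)),jig(np.array([.577,-.2649])))
E
```

```text
[[ 24.9  75.2]
 [-36.6  74.2]] [-5.   5.1]
```

step_arm:
  increments:
    - [[0,0,1,8,0,0,0],[0,0,1,17,0,0,0],[0,0,1,23,0,0,0],[0,0,1,26,0,0,0],[0,0,1,26,0,0,0],[0,0,1,26,0,0,0],[0,0,1,26,0,0,0]]

```text
t: 18.25
eef_pos: [0.5764, -0.2657, 0.0589]
tool_rot: [-0.0, 0.741, 0.672, -0.001]
contact_force: [-3.9, 0.8, 7.2]
gripper_width: 0.691
grasp_force: 45.4
```

step_arm:
  increments:
    - [[0.6,0,0,0,0,0,0],[1,0,0,0,0,0,0],[1,0,0,0,0,0,0],[1,0,0,0,0,0,0],[1,0,0,-25,0,0,0],[0.5,0,0,-60,0,0,0],[0,0,0,-90,0,0,0],[0,0,0,-100,0,0,0],[0,0,0,-100,0,0,0]]

```text
t: 19.0
eef_pos: [0.5789, -0.2664, 0.1618]
tool_rot: [0.003, 0.741, 0.672, 0.001]
contact_force: [0.3, 0.3, -0.0]
gripper_width: 0.5
grasp_force: 0.0
```

```bash
cat >> geo.py <<'E'
def w(xj,yj):
    c,s=np.cos(-.097),np.sin(-.097);return [.5815+c*xj-s*yj,-.2705+s*xj+c*yj]
E
python3 - <<'E'
from geo import *
from station import bot
print(bot.get_obs()['q'].round(2))
for y in (1.571,-1.571): print(inc([*w(-.07,0),.15],-.097+y))
c=bot.read_camera('top')['image'];cv2.imwrite('pics/t.png',c[:,:,::-1])
for px in [(c[r,360:425].astype(int)).tolist() for r in ()]: print(px)
E
```

```text
[ 0.49  0.49 -0.21  1.71  0.12  0.95  0.13]
(array([ -3.8, -67.1,  11.4]), array([  0.1,   0.4, -90. ]))
(array([ -3.8, -67.1,  11.4]), array([ 0.4, -0.1, 90. ]))
```

step_arm:
  increments:
    - [[0,-1,-20,0,0,0,-7],[0,-2,-45,0,0,0,-14],[0,-4,-67,0,0,0,-21],[0,-4,-67,0,0,0,-28],[0,-4,-67,0,0,0,-35],[0,-4,-67,0,0,0,-42],[0,-4,-67,0,0,0,-49],[0,-4,-67,0,0,0,-56],[0,-4,-67,0,0,0,-63],[0,-4,-67,0,0,0,-70]]

```text
t: 19.88
eef_pos: [0.5085, -0.2626, 0.1562]
tool_rot: [-0.002, 0.218, 0.976, 0.0]
contact_force: [-0.3, -0.3, 0.7]
gripper_width: 0.499
grasp_force: 0.0
```

step_arm:
  increments:
    - [[0,0,0,0,0,0,-7],[0,0,0,0,0,0,-14],[0,0,0,0,0,0,-20],[0,0,0,0,0,0,-20],[0,0,0,0,0,0,-20],[0,0,0,0,0,0,-20]]

```text
t: 20.38
eef_pos: [0.5092, -0.2629, 0.1573]
tool_rot: [-0.001, 0.05, 0.999, -0.0]
contact_force: [-0.1, 0.5, -0.3]
gripper_width: 0.496
grasp_force: 0.0
```

```bash
python3 - <<'E'
from geo import *
from station import bot
print(bot.get_obs()['q'].round(2),inc([*w(-.07,0),.026],-.097+1.571), jig(bot.get_obs()['eef_pos'][:2]))
c=bot.read_camera('top')['image'].astype(int)
for r in (190,200,208): print(r,[tuple(c[r,x]) for x in range(358,370)])
print([tuple(c[y,385]) for y in range(184,216,1)])
E
```

```text
[ 0.81  0.45 -0.56  1.84  0.3   0.93  1.58] (array([ -3. ,  -0.5, 131.3]), array([-0. , -0.1, -0.2])) [-72.7   0.6]
190 [(np.int64(205), np.int64(166), np.int64(106)), (np.int64(207), np.int64(173), np.int64(109)), (np.int64(206), np.int64(180), np.int64(114)), (np.int64(208), np.int64(180), np.int64(115)), (np.int64(199), np.int64(172), np.int64(109)), (np.int64(151), np.int64(117), np.int64(75)), (np.int64(72), np.int64(60), np.int64(41)), (np.int64(56), np.int64(45), np.int64(31)), (np.int64(111), np.int64(90), np.int64(57)), (np.int64(195), np.int64(159), np.int64(101)), (np.int64(195), np.int64(151), np.int64(97)), (np.int64(191), np.int64(148), np.int64(95))]
200 [(np.int64(208), np.int64(170), np.int64(107)), (np.int64(208), np.int64(178), np.int64(114)), (np.int64(207), np.int64(180), np.int64(115)), (np.int64(202), np.int64(168), np.int64(104)), (np.int64(177), np.int64(134), np.int64(84)), (np.int64(129), np.int64(93), np.int64(57)), (np.int64(39), np.int64(28), np.int64(16)), (np.int64(95), np.int64(76), np.int64(50)), (np.int64(170), np.int64(134), np.int64(84)), (np.int6
[... 1472 characters left out ...]
4), np.int64(99)), (np.int64(202), np.int64(158), np.int64(99)), (np.int64(203), np.int64(160), np.int64(100)), (np.int64(204), np.int64(165), np.int64(104)), (np.int64(208), np.int64(168), np.int64(108)), (np.int64(206), np.int64(169), np.int64(109)), (np.int64(207), np.int64(167), np.int64(107)), (np.int64(129), np.int64(102), np.int64(66)), (np.int64(116), np.int64(90), np.int64(55)), (np.int64(121), np.int64(94), np.int64(61)), (np.int64(121), np.int64(95), np.int64(60)), (np.int64(90), np.int64(70), np.int64(44)), (np.int64(41), np.int64(31), np.int64(19)), (np.int64(32), np.int64(31), np.int64(30)), (np.int64(33), np.int64(38), np.int64(38)), (np.int64(30), np.int64(31), np.int64(32))]
```

step_arm:
  increments:
    - [[0,0,0,25,0,0,0],[0,0,0,60,0,0,0],[0,0,0,95,0,0,0],[0,0,0,122,0,0,0],[0,0,0,131,0,0,0],[0,0,0,131,0,0,0],[0,-5,0,131,0,0,0],[0,-10,0,131,0,0,0],[0,-14,0,131,0,0,0],[0,-18,0,131,0,0,0]]

```text
t: 21.27
eef_pos: [0.5295, -0.2655, 0.0291]
tool_rot: [0.001, 0.049, 0.999, -0.001]
contact_force: [0.1, -0.1, -0.2]
gripper_width: 0.501
grasp_force: 0.0
```

```bash
python3 - <<'E'
from geo import *
from station import bot
o=bot.get_obs();print(jig(o['eef_pos'][:2]),o['eef_pos'],o['contact_force'],inc([*w(-.04,0),.026],-.097+1.571))
E
```

```text
[-52.3  -0.1] [ 0.52947268 -0.26551165  0.02909851] [ 0.14695332 -0.09387992 -0.19590784] (array([-12.3,   0.1,   3.1]), array([-0.1,  0.1, -0. ]))
```

step_arm:
  increments:
    - [[0,-2,0,2,0,0,0],[0,-3,0,2,0,0,0],[0,-4,0,2,0,0,0],[0,-5,0,2,0,0,0],[0,-6,0,2,0,0,0],[0,-7,0,2,0,0,0],[0,-8,0,2,0,0,0],[0,-8,0,2,0,0,0]]

```text
t: 21.93
eef_pos: [0.5356, -0.2658, 0.0253]
tool_rot: [-0.0, 0.049, 0.999, -0.001]
contact_force: [-0.1, 0.1, -0.2]
gripper_width: 0.505
grasp_force: 0.1
```

step_arm:
  increments:
    - [[0,-0.5,0,0,0,0,0],[0,-1,0,0,0,0,0],[0,-1.5,0,0,0,0,0],[0,-2,0,0,0,0,0],[0,-2,0,0,0,0,0]]

```text
t: 22.35
eef_pos: [0.5373, -0.266, 0.0253]
tool_rot: [-0.001, 0.049, 0.999, -0.0]
contact_force: [-2.2, 0.3, 0.6]
gripper_width: 0.501
grasp_force: 0.7
```

step_arm:
  increments:
    - [[0,-0.5,0,0,0,0,0],[0,-1,0,0,0,0,0],[0,-1.5,0,0,0,0,0],[0,-2,0,0,0,0,0],[0,-2,0,0,0,0,0]]

```text
t: 22.77
eef_pos: [0.5374, -0.266, 0.0248]
tool_rot: [-0.002, 0.049, 0.999, -0.0]
contact_force: [-7.9, 1.4, 3.2]
gripper_width: 0.498
grasp_force: 1.1
```

step_arm:
  increments:
    - [[0,-0.5,0,0,0,0,0],[0,-1,0,0,0,0,0],[0,-1.5,0,0,0,0,0],[0,-2,0,0,0,0,0],[0,-2,0,0,0,0,0]]

```text
t: 23.18
eef_pos: [0.5374, -0.2661, 0.0243]
tool_rot: [-0.004, 0.049, 0.999, -0.0]
contact_force: [-12.8, 2.5, 4.9]
gripper_width: 0.502
grasp_force: 1.0
```

step_arm:
  increments:
    - [[0,4,0,0,0,0,0],[0,9,0,0,0,0,0],[0,9,0,-12,0,0,0],[0,9,0,-24,0,0,0],[0,9,0,-24,0,0,0],[0,6,0,-24,0,0,0],[0,4,0,-24,0,0,0],[0,2,0,-24,0,0,0],[0,1,0,-24,0,0,0],[0,0,0,-24,0,0,0]]

```text
t: 24.02
eef_pos: [0.54, -0.2662, 0.0487]
tool_rot: [-0.002, 0.049, 0.999, -0.0]
contact_force: [-7.4, 0.1, 4.0]
gripper_width: 0.499
grasp_force: 3.7
```

step_arm:
  increments:
    - [[0,0,0,0,0,0,0],[0,0,0,0,0,0,0]]

```text
t: 24.18
eef_pos: [0.54, -0.2662, 0.0487]
tool_rot: [-0.002, 0.049, 0.999, -0.0]
contact_force: [-4.5, 1.4, 2.9]
gripper_width: 0.501
grasp_force: 2.5
```

```bash
python3 - <<'E'
from geo import *
from station import bot
o=bot.get_obs();print(jig(o['eef_pos'][:2]),o['eef_pos'],o['contact_force'])
c=bot.read_camera('top')['image'].astype(int)
cv2.imwrite('pics/t3.png',c[:,:,::-1])
for x in (372,376,400,404): print(x,[int(v) for v in c[184:214,x].sum(1)])
E
```

```text
[-41.7   0.2] [ 0.53998176 -0.26623007  0.04865525] [-4.53710916  1.41915659  2.87163351]
372 [316, 238, 277, 269, 444, 476, 488, 479, 487, 486, 476, 469, 472, 450, 470, 472, 474, 487, 479, 237, 163, 145, 115, 105, 145, 147, 137, 106, 71, 74]
376 [468, 448, 472, 477, 371, 445, 472, 486, 484, 483, 473, 467, 480, 451, 464, 467, 472, 486, 492, 408, 314, 305, 165, 123, 243, 319, 317, 194, 168, 179]
400 [281, 259, 230, 217, 207, 210, 216, 245, 202, 103, 13, 61, 19, 56, 27, 58, 107, 97, 92, 110, 109, 110, 103, 101, 107, 104, 93, 108, 104, 105]
404 [129, 115, 102, 46, 57, 31, 23, 53, 11, 51, 56, 59, 51, 60, 51, 32, 44, 28, 49, 40, 51, 34, 35, 59, 32, 35, 44, 38, 59, 87][ WARN:0@1.177] global loadsave.cpp:1063 imwrite_ Unsupported depth image for selected encoder is fallbacked to CV_8U.
```

step_arm:
  increments:
    - [[0,6,0,0,0,0,0],[0,14,0,0,0,-4,0],[0,14,0,10,0,-8,0],[0,14,0,22,0,-10,0],[0,14,0,24,0,-10,0],[0,14,0,24,0,-10,0],[0,10,0,24,0,-10,0],[0,8,0,24,0,-10,0],[0,6,0,24,0,-10,0],[0,4,0,24,0,-10,0]]

```text
t: 25.07
eef_pos: [0.5388, -0.266, 0.0259]
tool_rot: [0.087, 0.048, 0.995, -0.005]
contact_force: [-3.2, 0.2, 3.2]
gripper_width: 0.5
grasp_force: 1.8
```

```bash
python3 - <<'E'
from geo import *
from station import bot
o=bot.get_obs();print(jig(o['eef_pos'][:2]),o['eef_pos'],o['contact_force'],o['tool_rot'])
E
```

```text
[-43.    0.4] [ 0.53875442 -0.26596614  0.02591158] [-3.1778425   0.17591092  3.17051046] [ 0.08716065  0.04818524  0.9950166  -0.00481301]
```

step_arm:
  increments:
    - [[0,-1,0,0,0,0,0],[0,-2,0,0,0,0,0],[0,-3,0,0,0,0,0],[0,-3,0,0,0,0,0],[0,-3,0,0,0,0,0]]

```text
t: 25.48
eef_pos: [0.5401, -0.2663, 0.0257]
tool_rot: [0.086, 0.048, 0.995, -0.005]
contact_force: [-3.0, 0.5, 0.9]
gripper_width: 0.502
grasp_force: 1.3
```

step_arm:
  increments:
    - [[0,-1,0,0,0,0,0],[0,-2,0,0,0,0,0],[0,-2,0,0,0,0,0],[0,-2,0,0,0,0,0]]

```text
t: 25.82
eef_pos: [0.5414, -0.2662, 0.0258]
tool_rot: [0.086, 0.048, 0.995, -0.005]
contact_force: [-4.6, 1.2, 0.2]
gripper_width: 0.499
grasp_force: 2.6
```

```bash
python3 - <<'E'
from geo import *
from station import bot
o=bot.get_obs();print(jig(o['eef_pos'][:2]),o['eef_pos'],o['contact_force'],o['tool_rot'])
E
```

```text
[-40.3   0.4] [ 0.54143228 -0.26620762  0.02575876] [-4.64019144  1.16757135  0.16677777] [ 0.08566844  0.04846702  0.99513369 -0.00456056]
```

step_arm:
  increments:
    - [[0,-1,0,0,0,0,0],[0,-2,0,0,0,0,0],[0,-2,0,0,0,0,0],[0,-2,0,0,0,0,0]]

```text
t: 26.15
eef_pos: [0.5416, -0.2662, 0.0257]
tool_rot: [0.084, 0.049, 0.995, -0.005]
contact_force: [-9.0, 2.1, 3.8]
gripper_width: 0.5
grasp_force: 5.0
```

step_arm:
  increments:
    - [[0,-1,0,0,0,0,0],[0,-2,0,0,0,0,0],[0,-2,0,0,0,0,0],[0,-2,0,0,0,0,0]]

```text
t: 26.48
eef_pos: [0.5417, -0.2663, 0.0256]
tool_rot: [0.082, 0.049, 0.995, -0.005]
contact_force: [-15.4, 3.3, 8.4]
gripper_width: 0.504
grasp_force: 7.6
```

```bash
python3 - <<'E'
from geo import *
from station import bot
o=bot.get_obs();print(jig(o['eef_pos'][:2]),o['eef_pos'],o['contact_force'],o['tool_rot'])
E
```

```text
[-40.    0.4] [ 0.54168296 -0.26625888  0.02559212] [-15.38712794   3.34232073   8.36857556] [ 0.08221971  0.04882212  0.99540737 -0.00452589]
```

step_arm:
  increments:
    - [[0,5,0,-3,0,0,0],[0,9,0,-8,0,0,0],[0,8,0,-18,0,0,0],[0,7,0,-18,0,0,0],[0,5,0,-18,0,0,0],[0,3,0,-18,0,0,0],[0,2,0,-18,0,0,0],[0,1,0,-18,0,0,0],[0,0,0,-18,0,0,0],[0,-1,0,-18,0,0,0]]

```text
t: 27.32
eef_pos: [0.5416, -0.2666, 0.0438]
tool_rot: [0.084, 0.049, 0.995, -0.005]
contact_force: [-10.9, 2.0, 7.1]
gripper_width: 0.501
grasp_force: 5.5
```

step_arm:
  increments:
    - [[0,-1,0,0,0,0,0],[0,-2,0,0,0,0,0],[0,-3,0,0,0,0,0],[0,-3,0,0,0,0,0]]

```text
t: 27.65
eef_pos: [0.5417, -0.2667, 0.0435]
tool_rot: [0.081, 0.049, 0.995, -0.005]
contact_force: [-15.3, 2.8, 10.9]
gripper_width: 0.499
grasp_force: 7.8
```

```bash
python3 - <<'E'
from geo import *
from station import bot
o=bot.get_obs();print(jig(o['eef_pos'][:2]),o['eef_pos'],o['contact_force'],o['tool_rot'])
E
```

```text
[-40.   -0.1] [ 0.54166203 -0.26671679  0.04345772] [-15.29602661   2.75925787  10.85680342] [ 0.08120584  0.04911325  0.99547577 -0.00463538]
```

Same stop (-40.0), so the dark board is flush. Next I'll do the same for the top board.

step_arm:
  increments:
    - [[0,5,0,-3,0,0,0],[0,9,0,-8,0,0,0],[0,8,0,-20,0,0,0],[0,7,0,-20,0,0,0],[0,5,0,-20,0,0,0],[0,3,0,-20,0,0,0],[0,2,0,-20,0,0,0],[0,1,0,-20,0,0,0],[0,0,0,-20,0,0,0],[0,-1,0,-20,0,0,0]]

```text
t: 28.48
eef_pos: [0.5416, -0.2666, 0.064]
tool_rot: [0.083, 0.049, 0.995, -0.005]
contact_force: [-12.5, 1.6, 8.2]
gripper_width: 0.503
grasp_force: 6.2
```

step_arm:
  increments:
    - [[0,-1,0,0,0,0,0],[0,-2,0,0,0,0,0],[0,-2,0,0,0,0,0]]

```text
t: 28.73
eef_pos: [0.5417, -0.2667, 0.0637]
tool_rot: [0.082, 0.049, 0.995, -0.005]
contact_force: [-14.8, 1.8, 10.0]
gripper_width: 0.503
grasp_force: 7.4
```

```bash
python3 - <<'E'
from geo import *
from station import bot
o=bot.get_obs();print(jig(o['eef_pos'][:2]),o['eef_pos'],o['contact_force'],o['tool_rot'],o['q'].round(2))
E
```

```text
[-40.   -0.1] [ 0.54168426 -0.26668053  0.06373179] [-14.789408     1.82169241  10.00377127] [ 0.08158417  0.04904625  0.9954483  -0.00460105] [ 0.78  0.56 -0.51  1.95  0.43  0.57  1.48]
```

step_arm:
  increments:
    - [[0,8,0,-5,0,0,0],[0,20,0,-10,0,3,0],[0,25,0,-40,0,6,0],[0,25,0,-75,0,9,0],[0,20,0,-100,0,9.5,0],[0,20,0,-100,0,9.5,0],[0,20,0,-100,0,9.5,0]]

```text
t: 29.32
eef_pos: [0.5118, -0.2634, 0.1623]
tool_rot: [0.006, 0.048, 0.999, -0.001]
contact_force: [-0.4, 0.5, -0.2]
gripper_width: 0.493
grasp_force: 0.0
```

```bash
python3 - <<'E'
from geo import *
from station import bot
o=bot.get_obs();print(o['eef_pos'],o['q'].round(2))
k=jig(np.array([.5931,-.0532]));print(k)
c=bot.read_camera('top')['image'];P=(c[...,0].astype(int)>150)&(c[...,1]<60)&(c[...,2]<60)
n,l,s,ce=cv2.connectedComponentsWithStats(P[170:230,300:340].astype(np.uint8));print(s,ce+[300,170])
print(inc([.5931,-.0532,.17],0.0))
E
```

```text
[ 0.51175134 -0.26341602  0.16229757] [ 0.82  0.45 -0.58  1.84  0.3   0.93  1.58]
[ -9.5 217.4]
[[   0    0   40   60 2369]
 [  13   23    7    6   31]] [[319.54115661 199.55466442]
 [316.35483871 195.32258065]]
(array([-62.1, 217. ,  -8.9]), array([ 0.3,  0.5, 84.4]))
```

step_arm:
  increments:
    - [[0,-6,21,0,0,0,7],[0,-12,42,0,0,0,14],[0,-18,63,0,0,0,21],[0,-24,84,0,0,0,28],[0,-30,105,-3,0,0,35],[0,-36,126,-5,0,0,42],[0,-42,147,-7,0,0,49],[0,-48,168,-9,0,0,56],[0,-54,190,-9,0,0,63],[0,-60,210,-9,0,0,70]]

```text
t: 30.2
eef_pos: [0.5893, -0.0586, 0.1682]
tool_rot: [0.003, 0.615, 0.789, 0.001]
contact_force: [-0.5, 0.3, -0.2]
gripper_width: 0.502
grasp_force: 0.0
```

step_arm:
  increments:
    - [[0,0,0,0,0,0,7],[0,0,0,0,0,0,14],[0,0,0,0,0,0,14],[0,0,0,0,0,0,14],[0,0,0,0,0,0,14]]

```text
t: 30.62
eef_pos: [0.5893, -0.0603, 0.1689]
tool_rot: [0.003, 0.703, 0.711, 0.002]
contact_force: [-0.7, -0.5, 0.6]
gripper_width: 0.5
grasp_force: 0.0
```

```bash
python3 - <<'E'
from geo import *
from station import bot
o=bot.get_obs();print(o['eef_pos'],o['q'].round(2))
print(inc([.5931,-.0532,.072],0.0))
E
```

```text
[ 0.58931748 -0.06027036  0.1689463 ] [ 0.24  0.42 -0.31  1.81  0.16  0.93 -0.13]
(array([ 7.2,  3.2, 97. ]), array([0.4, 0.1, 0.6]))
```

Opening of 42 mm around the 23 mm knob; descend, then grip.

step_arm:
  increments:
    - [[0,7,3,5,0,0,0],[0,7,3,15,0,0,0],[0,7,3,40,0,0,0],[0,7,3,70,0,0,0],[0,7,3,90,0,0,0],[0,7,3,97,0,0,0],[0,7,3,97,0,0,0],[-0.5,7,3,97,0,0,0],[-0.8,7,3,97,0,0,0],[-0.8,7,3,97,0,0,0]]
  force: 50

```text
t: 31.45
eef_pos: [0.5944, -0.0529, 0.0741]
tool_rot: [0.004, 0.704, 0.71, 0.003]
contact_force: [1.7, 2.2, -1.2]
gripper_width: 0.247
grasp_force: 49.2
```

step_arm:
  increments:
    - [[-0.8,0,0,0,0,0,0],[-0.8,0,0,0,0,0,0],[-0.8,0,0,0,0,0,0]]

```text
t: 31.7
eef_pos: [0.5944, -0.0528, 0.074]
tool_rot: [0.004, 0.704, 0.71, 0.003]
contact_force: [-0.9, 1.3, 4.7]
gripper_width: 0.247
grasp_force: 49.8
```

```bash
cat > arc.py <<'E'
from geo import *
from station import bot
o=bot.get_obs();p=o['eef_pos'];print(jig(p[:2]),p,o['q'].round(2),o['contact_force'].round(1),o['gripper_width'])
piv=np.array([0,.1229]);k=jig(p[:2])/1e3-piv;ph=np.arctan2(-k[0],k[1]);print('phi',ph,'r',np.hypot(*k))
import sys
for d in np.arange(1,11)*float(sys.argv[1]):
    f=ph+np.radians(d);x=piv+.095*np.array([-np.sin(f),np.cos(f)])
    print(inc([*w(*x),p[2]],-.097+f),round(f,2))
E
python3 arc.py 3
```

```text
[ -8.2 217.9] [ 0.59442064 -0.05283437  0.07398348] [ 0.2   0.55 -0.29  1.86  0.22  0.75 -0.2 ] [-0.9  1.3  4.7] 0.24706471745122707
phi 0.08610237982649857 r 0.09535323801528715
(array([-0.4, -5. , -0. ]), array([ 0.6,  0.1, -1.9])) 0.14
(array([-0.7, -9.9, -0.1]), array([ 0.6,  0.1, -4.9])) 0.19
(array([ -1.2, -14.9,  -0.1]), array([ 0.6,  0.1, -7.9])) 0.24
(array([ -2.1, -19.8,  -0.2]), array([  0.6,   0.2, -10.9])) 0.3
(array([ -3.1, -24.6,  -0.2]), array([  0.6,   0.2, -13.9])) 0.35
(array([ -4.5, -29.4,  -0.3]), array([  0.5,   0.2, -16.9])) 0.4
(array([ -6. , -34.1,  -0.3]), array([  0.5,   0.2, -19.9])) 0.45
(array([ -7.8, -38.8,  -0.4]), array([  0.5,   0.2, -22.9])) 0.5
(array([ -9.9, -43.3,  -0.4]), array([  0.5,   0.2, -25.9])) 0.56
(array([-12.2, -47.7,  -0.5]), array([  0.5,   0.2, -28.9])) 0.61
```

step_arm:
  increments:
    - [[-0.8,0,-5,0,0,0,-2],[-0.8,-1,-10,0,0,0,-5],[-0.8,-1,-15,0,0,0,-8],[-0.8,-2,-20,0,0,0,-11],[-0.8,-3,-25,0,0,0,-14],[-0.8,-4,-29,0,0,0,-17],[-0.8,-6,-34,0,0,0,-20],[-0.8,-8,-39,0,0,0,-23],[-0.8,-10,-43,0,0,0,-26],[-0.8,-12,-48,0,0,0,-29]]

```text
t: 32.53
eef_pos: [0.547, -0.0646, 0.0739]
tool_rot: [0.005, 0.503, 0.864, 0.002]
contact_force: [0.4, 0.5, 6.2]
gripper_width: 0.247
grasp_force: 50.0
```

```bash
python3 arc.py 3
```

```text
[-54.3 201.6] [ 0.54695362 -0.06458685  0.07387736] [ 0.34  0.51 -0.42  1.97  0.31  0.72  0.25] [0.4 0.5 6.2] 0.2468694078205142
phi 0.6039571533629746 r 0.09561474781643259
(array([-0.7, -5. , -0. ]), array([ 0.5,  0.4, -2.5])) 0.66
(array([-1.1, -9.9, -0.1]), array([ 0.5,  0.4, -5.5])) 0.71
(array([ -1.7, -14.9,  -0.1]), array([ 0.5,  0.4, -8.5])) 0.76
(array([ -2.5, -19.8,  -0.2]), array([  0.5,   0.4, -11.5])) 0.81
(array([ -3.6, -24.6,  -0.2]), array([  0.5,   0.4, -14.5])) 0.87
(array([ -5. , -29.4,  -0.2]), array([  0.5,   0.4, -17.5])) 0.92
(array([ -6.6, -34.1,  -0.3]), array([  0.4,   0.5, -20.5])) 0.97
(array([ -8.5, -38.7,  -0.3]), array([  0.4,   0.5, -23.5])) 1.02
(array([-10.6, -43.2,  -0.3]), array([  0.4,   0.5, -26.5])) 1.08
(array([-12.9, -47.6,  -0.3]), array([  0.4,   0.5, -29.5])) 1.13
```

Excellent; the radius holds (95.6 mm).

step_arm:
  increments:
    - [[-0.8,0,-5,0,0,0,-2.5],[-0.8,-1,-10,0,0,0,-5.5],[-0.8,-1.5,-15,0,0,0,-8.5],[-0.8,-2.5,-20,0,0,0,-11.5],[-0.8,-3.5,-25,0,0,0,-14.5],[-0.8,-5,-29,0,0,0,-17.5],[-0.8,-6.5,-34,0,0,0,-20.5],[-0.8,-8.5,-39,0,0,0,-23.5],[-0.8,-10.5,-43,0,0,0,-26.5],[-0.8,-13,-48,0,0,0,-29.5]]

```text
t: 33.37
eef_pos: [0.5105, -0.0988, 0.0738]
tool_rot: [0.004, 0.266, 0.964, 0.001]
contact_force: [-5.9, 4.8, 15.4]
gripper_width: 0.248
grasp_force: 50.6
```

```bash
python3 arc.py 3
```

```text
[-87.3 164. ] [ 0.51046996 -0.0987982   0.07378193] [ 0.51  0.49 -0.55  2.03  0.39  0.71  0.75] [-5.9  4.8 15.4] 0.24802471412492896
phi 1.1307882632591748 r 0.09649093221645234
(array([-1.7, -5. , -0. ]), array([ 0.2,  0.5, -3.1])) 1.18
(array([-2.1, -9.9, -0. ]), array([ 0.2,  0.5, -6.1])) 1.24
(array([ -2.7, -14.9,  -0. ]), array([ 0.2,  0.5, -9.1])) 1.29
(array([ -3.6, -19.7,  -0. ]), array([  0.2,   0.5, -12.1])) 1.34
(array([ -4.8, -24.6,  -0. ]), array([  0.1,   0.5, -15.1])) 1.39
(array([ -6.2, -29.3,  -0.1]), array([  0.1,   0.5, -18.1])) 1.44
(array([ -7.9, -34. ,  -0.1]), array([  0.1,   0.5, -21.1])) 1.5
(array([ -9.8, -38.6,  -0.1]), array([  0.1,   0.5, -24.1])) 1.55
(array([-12. , -43.1,  -0.1]), array([  0.1,   0.5, -27.1])) 1.6
(array([-14.3, -47.5,  -0.1]), array([  0.1,   0.5, -30.1])) 1.65
```

step_arm:
  increments:
    - [[-0.8,-0.5,-5,-1,0,0,-3],[-0.8,-1,-10,-1,0,0,-6],[-0.8,-1.5,-15,-1,0,0,-9],[-0.8,-2.5,-20,-1,0,0,-12],[-0.8,-4,-25,-1,0,0,-15],[-0.8,-5,-29,-1,0,0,-18],[-0.8,-7,-34,-1,0,0,-21]]

```text
t: 33.95
eef_pos: [0.4973, -0.1322, 0.0738]
tool_rot: [0.003, 0.086, 0.996, -0.001]
contact_force: [-7.3, 3.9, 12.9]
gripper_width: 0.247
grasp_force: 50.4
```

```bash
python3 arc.py 2
```

```text
[-97.2 129.5] [ 0.49729016 -0.13216573  0.0738389 ] [ 0.65  0.51 -0.63  2.04  0.45  0.73  1.13] [-7.3  3.9 12.9] 0.24710929182242033
phi 1.5029991591315064 r 0.09742381639003884
(array([-2.5, -3.3,  0. ]), array([-0. ,  0.3, -2.5])) 1.54
(array([-2.7, -6.6,  0. ]), array([-0. ,  0.3, -4.5])) 1.57
(array([-3. , -9.9,  0. ]), array([-0.1,  0.3, -6.5])) 1.61
(array([ -3.5, -13.2,   0. ]), array([-0.1,  0.3, -8.5])) 1.64
(array([ -4. , -16.5,   0. ]), array([ -0.1,   0.3, -10.5])) 1.68
(array([ -4.7, -19.7,   0. ]), array([ -0.1,   0.3, -12.5])) 1.71
(array([ -5.4, -23. ,   0. ]), array([ -0.1,   0.3, -14.5])) 1.75
(array([ -6.3, -26.2,   0.1]), array([ -0.1,   0.3, -16.5])) 1.78
(array([ -7.3, -29.3,   0.1]), array([ -0.1,   0.3, -18.5])) 1.82
(array([ -8.4, -32.5,   0.1]), array([ -0.1,   0.3, -20.5])) 1.85
```

step_arm:
  increments:
    - [[-0.8,-0.5,-3,0,0,0,-2],[-0.8,-0.5,-6,0,0,0,-4],[-0.8,-1,-9,0,0,0,-6],[-0.8,-1,-11,0,0,0,-7],[-0.8,-1,-12,0,0,0,-7],[-0.8,-1,-12,0,0,0,-7]]

```text
t: 34.45
eef_pos: [0.4958, -0.1438, 0.0738]
tool_rot: [0.002, 0.027, 1.0, -0.001]
contact_force: [-9.7, 4.1, 14.1]
gripper_width: 0.247
grasp_force: 50.6
```

```bash
python3 arc.py 2 | head -2
```

```text
[-97.6 117.8] [ 0.4957648  -0.14382071  0.07382981] [ 0.69  0.52 -0.66  2.03  0.47  0.74  1.26] [-9.7  4.1 14.1] 0.24659868169508634
phi 1.623002943142631 r 0.09773315711671243
```

step_arm:
  increments:
    - [[-0.8,0,-2,0,0,0,0],[-0.8,0,-4,0,0,0,0],[-0.8,0,-5,0,0,0,0],[-0.8,0,-5,0,0,0,0]]

```text
t: 34.78
eef_pos: [0.4957, -0.1457, 0.0738]
tool_rot: [0.002, 0.025, 1.0, 0.001]
contact_force: [-8.9, 11.6, 14.3]
gripper_width: 0.247
grasp_force: 50.7
```

```bash
python3 arc.py 2 | head -2
```

```text
[-97.5 115.9] [ 0.49565353 -0.14570552  0.07381981] [ 0.7   0.52 -0.66  2.03  0.47  0.74  1.27] [-8.9 11.6 14.3] 0.24712941081032933
phi 1.642468223050934 r 0.09775095907457891
```

step_arm:
  increments:
    - [[-0.8,0,2,0,0,0,0],[-0.5,0,2.5,0,0,0,0],[0,0,2,0,0,0,0],[0,0,2,0,0,0,0],[0,0,2,0,0,0,0],[0,0,2,-20,0,0,0],[0,0,2,-50,0,0,0],[0,0,2,-90,0,0,0],[0,-5,2,-120,0,0,0],[0,-5,2,-120,0,0,0]]

```text
t: 35.62
eef_pos: [0.5062, -0.1489, 0.1996]
tool_rot: [0.009, 0.027, 1.0, -0.002]
contact_force: [0.5, -0.1, -0.7]
gripper_width: 0.499
grasp_force: 0.0
```

```bash
python3 - <<'E'
from geo import *
from station import bot
o=bot.get_obs();print(o['eef_pos'],o['gripper_width'],o['contact_force'])
c=bot.read_camera('top')['image'];P=(c[...,0].astype(int)>150)&(c[...,1]<60)&(c[...,2]<60)
n,l,s,ce=cv2.connectedComponentsWithStats(P[150:270,300:370].astype(np.uint8));print(s[1:].tolist(),(ce+[300,150])[1:],[jig(ray(T,[q],.107)) for q in (ce+[300,150])[1:]])
s=bot.read_camera('side')['image'];P=(s[...,0].astype(int)>150)&(s[...,1]<60)&(s[...,2]<60)
n,l,st,ce=cv2.connectedComponentsWithStats(P.astype(np.uint8))
for a,q in zip(st[1:],ce[1:]):
    if a[4]>15: print('side',a,jig(ray(S,[q],.086)))
E
```

```text
[ 0.5061541  -0.14894229  0.19959867] 0.49876162933321067 [ 0.51716225 -0.14156414 -0.65434013]
[[45, 78, 7, 4, 20]] [[347.45 229.7 ]] [array([[-98., 124.]])]
```

step_arm:
  increments:
    - [[0,0,20,-20,0,0,0],[0,0,60,-40,0,0,0],[0,0,100,-40,0,0,0],[0,0,140,-40,0,0,0],[0,0,180,-40,0,0,0],[0,0,220,-40,0,0,0],[0,0,260,-40,0,0,0],[0,0,280,-40,0,0,0],[0,0,280,-40,0,0,0],[0,0,280,-40,0,0,0]]

```text
t: 36.55
eef_pos: [0.5152, 0.1324, 0.2313]
tool_rot: [0.003, 0.025, 1.0, -0.001]
contact_force: [-0.3, -0.7, -0.3]
gripper_width: 0.498
grasp_force: 0.0
```

```bash
python3 - <<'E'
from geo import *
from station import bot
o=bot.get_obs();print(o['eef_pos'])
c=bot.read_camera('top')['image'];P=(c[...,0].astype(int)>150)&(c[...,1]<60)&(c[...,2]<60)
n,l,s,ce=cv2.connectedComponentsWithStats(P[150:270,300:370].astype(np.uint8));print(s[1:].tolist(),[jig(ray(T,[q],.107)) for q in (ce+[300,150])[1:]])
# top board outline at z=.078: brightness across predicted edges, jig mm offset of strongest edge
g=c.astype(float).sum(2)/3
def prof(f,rng):
    X=[[*w(*f(d)),.078] for d in rng];p=proj(T,X).astype(np.float32)
    return cv2.remap(g.astype(np.float32),p[:,:1],p[:,1:],cv2.INTER_LINEAR).ravel().round().astype(int).tolist()
r=np.arange(-.012,.0121,.002)
for y in (-.05,0,.03,.06): print('-x edge',y,prof(lambda d:(-.03+d,y),r));print('+x edge',y,prof(lambda d:(.03+d,y),r))
for x in (-.02,.02): print('+y end',x,prof(lambda d:(x,.07+d),r));print('-y end',x,prof(lambda d:(x,-.07+d),r))
cv2.imwrite('pics/fin.png',c[:,:,::-1])
E
```

```text
[0.51522412 0.13236961 0.23134625]
[[45, 76, 7, 6, 30]] [array([[-94.4, 122.7]])]
-x edge -0.05 [137, 135, 120, 64, 51, 68, 126, 151, 161, 159, 156, 155, 155]
+x edge -0.05 [157, 157, 155, 155, 155, 155, 153, 149, 155, 156, 154, 150, 151]
-x edge 0 [168, 147, 115, 76, 45, 61, 101, 155, 165, 164, 162, 161, 159]
+x edge 0 [159, 158, 156, 156, 149, 135, 106, 110, 134, 137, 139, 141, 143]
-x edge 0.03 [163, 150, 125, 82, 51, 50, 92, 142, 166, 164, 165, 163, 160]
+x edge 0.03 [158, 157, 157, 157, 154, 142, 114, 101, 135, 140, 142, 146, 148]
-x edge 0.06 [163, 151, 135, 77, 50, 54, 109, 144, 163, 165, 166, 165, 163]
+x edge 0.06 [158, 157, 158, 159, 159, 149, 120, 68, 88, 102, 112, 134, 147]
+y end -0.02 [164, 165, 166, 166, 160, 138, 96, 107, 128, 153, 161, 164, 162]
-y end -0.02 [96, 95, 94, 93, 90, 104, 128, 150, 157, 156, 157, 157, 157]
+y end 0.02 [157, 157, 157, 158, 164, 129, 99, 104, 135, 158, 163, 164, 163]
-y end 0.02 [96, 97, 94, 92, 96, 119, 140, 154, 149, 147, 147, 148, 151]
```

```bash
python3 -c "
from station import bot
print(bot.hand_in())"
```

```text
the job is handed in; nothing more can be done
None
```

The job is handed in: three boards stacked pale, dark, pale and pushed against the pins, lever swung to its stop; the spare and glue bottle were never touched, and no verdict came back.

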